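# Trip the hidden catch of the carton tray and tip it out

## Task

The tilt tray of the lens-carton dispenser is locked down by a hidden spring catch. Take the reset pin from its stand, push it down the small hole in the sloping face of the lock until the tray springs up a little, and put the pin back upright in its stand. Then lift the tray by its bar handle until all three cartons have slid into the bin, lower it gently onto its ejector, let go, and leave the other things on the table where they stand.

Things in the scene. Friction and masses are not known exactly. Their poses are not given: they have to be found in the camera images.
- station: the fixed grey dispenser, origin on the table under the middle of the tray's base (170 x 130 x 85 high). Its x axis runs from the tray's handle to its hinge and on to the bin, y to the side where the lock stands, z up. The lock is an aluminium head tilted 35 degrees on a pedestal beside the tray, at station y 85 to 155 mm; its sloping face (60 x 56) looks up and towards +y, away from the tray
- hole (a point): centre of the mouth of the access hole (15 mm wide, through a 10 mm plate) in the lock's sloping face, at station (3, 132, 120) mm. Going in, the hole runs along (0, -sin 35, -cos 35 degrees) in the station frame: down and towards -y, 35 degrees from vertical. A hidden sprung plunger, 20 across, lies 18 mm below the mouth along the hole, beyond the fingers' reach
- latch (a joint): travel in m of the hidden plunger along the hole, 0 at rest, at most 0.012. The catch lets go at about 0.005; push to 0.009 or more. Spring: about 2.4 N at 0, 7.2 N at 0.012; it comes back when released
- tray (a joint): angle in rad of the tray about its hinge: 0 locked (up to 0.02 of play), growing as the handle rises, stop at 0.9. When the catch lets go, a sprung ejector lifts the tray to 0.16 and holds it there; lowered, it rests there again (it does not lock again). It weighs 0.28 kg and falls if let go higher up. The cartons slide at about 0.3 to 0.5
- tray_handle (a point): middle of the tray's handle: a black round bar 10 mm thick along station y, free between its two arms over 70 mm, 50 mm in front of the tray's front wall (14 high) and 10 mm above the plane of the tray's floor, with free air below it (110 above the table when locked)
- tray_hinge (a point): middle of the tray's hinge line (along station y), 100 mm above the table, level with the tray's floor. The handle bar runs on an arc about it: 220 mm out and 10 mm above the floor plane. The polished steel tray is 170 long, 130 wide, with side walls 22 high, and open at the hinge end
- bin_floor (a point): middle of the white bin's inner floor (142 x 162 inside), 35 mm above the table, beyond the hinge; axes as the station's. The bin's walls reach 88 mm above the table at the tray, 105 at the sides, 125 at the far end
- stand: fixed brown wooden block 70 x 70 x 75 high, origin under its centre; the pin stands in a 16 mm through hole down its middle
- pin_grip (a point): middle of the reset pin's black handle (16 thick, 60 long); z axis along the pin, from tip to handle. The handle is 65 to 125 mm from the tip; below it a collar 26 across and 5 thick, whose underside, 60 mm from the tip, rests on the stand's top; below that a steel rod 8 mm thick, narrowed to 5 on the last 4 mm. About 60 g
- pin_tip (a point): tip of the reset pin's rod, 95 mm from pin_grip; 15 mm above the table when the pin stands in the stand
- carton1_mid (a point): centre of a small cardboard carton 34 x 24 x 20 mm, 30 to 65 g, lying on the tray
- carton2_mid (a point): centre of a small cardboard carton 34 x 24 x 20 mm, 30 to 65 g, lying on the tray
- carton3_mid (a point): centre of a small cardboard carton 34 x 24 x 20 mm, 30 to 65 g, lying on the tray
- burner_foot (a point): bystander: aluminium spirit burner, 68 wide, 92 high mm; point at the centre of its underside
- beaker_foot (a point): bystander: clear plastic beaker, 70 wide, 80 high mm; point at the centre of its underside
- flask_foot (a point): bystander: conical glass flask, 82 wide, 120 high mm; point at the centre of its underside
- eyepiece_foot (a point): bystander: black microscope eyepiece standing on end, 32 wide, 55 high mm; point at the centre of its underside
- lampbox_foot (a point): bystander: small white lamp carton, 50 x 35 x 35 mm; point at the centre of its underside
- jar_foot (a point): bystander: amber glass jar, 60 wide, 70 high mm; point at the centre of its underside

How it is judged (in metres and radians):
On the way, in this order (a step that is already met when the one before it is completed fails the run):
1. the plunger behind the access hole is pushed in with the pin (value of joint latch above 0.004 m and contact force between pin and station above 0.5 N), for 0.05 s.
2. with the tray tilted up, all three cartons have slid into the bin (x of carton1_mid in the frame of bin_floor between -0.072 and 0.072 m and y of carton1_mid in the frame of bin_floor between -0.082 and 0.082 m and z of each of carton1_mid, carton2_mid, carton3_mid in the frame of bin_floor below 0.055 m and x of carton2_mid in the frame of bin_floor between -0.072 and 0.072 m and y of carton2_mid in the frame of bin_floor between -0.082 and 0.082 m and x of carton3_mid in the frame of bin_floor between -0.072 and 0.072 m and y of carton3_mid in the frame of bin_floor between -0.082 and 0.082 m and value of joint tray above 0.25 rad), for 0.2 s.
At the end, for the whole second after the job is handed in: all three cartons lie at rest in the bin (centres inside its walls and less than 55 mm above its floor); the tray is down on its ejector and still (below 0.2 rad); the pin stands upright in its stand, its collar within about 7 mm of the stand's top and the tip within 12 mm of its middle (x of carton1_mid in the frame of bin_floor between -0.072 and 0.072 m and y of carton1_mid in the frame of bin_floor between -0.082 and 0.082 m and z of each of carton1_mid, carton2_mid, carton3_mid in the frame of bin_floor below 0.055 m and x of carton2_mid in the frame of bin_floor between -0.072 and 0.072 m and y of carton2_mid in the frame of bin_floor between -0.082 and 0.082 m and x of carton3_mid in the frame of bin_floor between -0.072 and 0.072 m and y of carton3_mid in the frame of bin_floor between -0.082 and 0.082 m and value of joint tray below 0.2 rad and velocity of joint tray between -0.05 and 0.05 rad/s and horizontal distance between pin_tip and stand below 0.012 m and angle between pin_grip's own z axis and vertical below 0.12 rad and height (world z) of pin_tip between 0.01 and 0.022 m and linear speed of each of pin, carton1, carton2, carton3 below 0.02 m/s); the robot touches nothing.
It fails at once if the tray falls or is slammed down (turns down faster than 2.5 rad/s) (velocity of joint tray below -2.5 rad/s).
It fails at once if a bystander is pushed more than 30 mm or lifted or knocked over (distance of any of burner_foot, beaker_foot, flask_foot, eyepiece_foot, lampbox_foot, jar_foot from where it was at the start of the episode above 0.03 m or angle between any of burner_foot, beaker_foot, flask_foot, eyepiece_foot, lampbox_foot, jar_foot's own z axis and vertical above 0.5 rad).
It also fails if it takes over 72 s, if anything falls off the work surface, if the arm or the gripper's body presses on something with over 40 N, if the wrist force passes 120 N, or if a joint passes its speed limit or range.

## Robot

A 6-joint arm with a two-finger parallel gripper is mounted at the origin on the work surface. World frame = base frame: x ahead of the robot, y to its left, z up, the work surface at z = 0. Lengths are in m, angles in degrees, forces in N, time in s.
With the tool pointing down it reaches from about 0.375 to 0.9 m from the base axis. Payload 3.1 kg.
Tool frame: the origin (TCP) lies at the very end of the fingers, on their centre line; the grasp point (between the pads) lies bot.grip_point_offset behind it (bot.grip_point_offset is the distance from the TCP to the grasp point, in m); z points along the fingers, y is the line along which they close (so a half turn about z gives the same grasp; the last joint's range is limited). The gripper opens to 87 mm and grips with 3 to 60 N. Pads are 19 mm wide; open, the fingers measure 117 mm over their backs; the gripper's body (75 mm by 190 mm) begins 51 mm behind the grasp point.
Start: joints at [66.091, 30.224, 82.088, -0, 67.689, -10.227], TCP at [0.148, 0.607, 0.223] pointing down, gripper open.
Joint ranges: [-176.69, 176.69], [-43.24, 126.21], [12.49, 139.97], [-82, 262], [0, 151.66], [-163.58, 163.58]. Speed limits (degrees/s): [159.86, 159.86, 180, 180, 180, 180].

## Interface

Orientations are given as a 3x3 rotation matrix whose columns are the frame's x, y, z axes.
In Python, from rig import bot, viewer, ticket gives the robot as it stands.
- The arm moves only by the tool servo_tool, never from a script. Its argument "targets" is a list of rows, each an object with "offset": the shift along the tool's x, y, z in m, a list of three; "dr": the turn, a rotation vector about the tool's x, y, z in degrees, a list of three. In form: [{"offset": [x, y, z], "dr": [ax, ay, az]}, ...]. A call has 1 to 20 rows; each row is the pose to reach, as a shift and turn from the pose commanded when the call began, along the tool's axes at that moment; what a row does not reach only later rows make up. A row lasts 1/12 s, in which the tool goes at most 41.7 mm and 7.16 degrees, less where a joint would pass 70% of its speed; a pose out of reach is approached as far as the arm can. A call with a gripper value outside its range is refused whole. "gripper" is the gripper command: -1 is fully open, 1 is shut, values between are in proportion, set as the call begins (left out, the last holds). The fingers move at their own pace and stop on an object; the grip force is fixed at half the most. Time passes only in rows, so rows that repeat a pose let the fingers close. It gives the time, the measured TCP pose, the force, the opening and the grip force at its end, in the units of the state.
- bot.read_state(): the state, without advancing time (a new reading comes with each control period).
- viewer.capture(name): name is "scene" or "top" or "wrist"; returns a dict with "color" (384x512x3 uint8, red, green, blue), "camera_matrix" (3x3 intrinsics, pixels), "R" (3x3) and "t" (3): a world point X has camera coordinates R X + t. Camera axes: x right, y down, z forward; pixel columns grow to the right and rows downward; lengths in m; the calibration is good to about 2 mm. A picture is of the moment at which its call begins. There is no depth.
- ticket.hand_in(): hands the job in; it is judged then, once.
The state is a dict: "time_s": time; "joint_positions": joint angles; "qvel": joint speeds; "tau": joint torques, N m; "position": TCP position; "tcp_rot": TCP orientation; "force": force on the tool from outside, world axes, zero at the start; "moment": the same for the moment, N m; "opening": opening from 0.0 (shut) to 1.0 (fully open); "grasp_force": force on a finger pad.
Only numpy, scipy, OpenCV 4.12 (cv2) and the standard library are available. Lean on these libraries where they do the work, as an engineer would, in place of code of your own. Each camera call takes 0.05 s, during which the arm holds its last target. There are 200 camera calls.

## Working session

There is one attempt and no reset: what is moved stays moved. The work goes in short steps, Python scripts to look and compute and a tool call to move; the robot and the scene stay as the last step left them, time stands still between calls to the robot, and variables do not carry over. Pictures are saved under pics/ and viewed, at most 10 in all, crops included, and the job is handed in when it is done.

Besides the shell and the picture viewer there is one more tool, called after "Request:" as name([rows], argument=value, ...), one row to a line, values as JSON. servo_tool: Moves the arm, as the interface text tells. Its arguments: {"type":"object","properties":{"targets":{"type":"array"},"gripper":{"type":"number"}},"required":["targets"]}

```bash
ls; mkdir -p pics; python3 - <<'E'
from rig import bot, viewer
import cv2, numpy as np, pickle
print(bot.grip_point_offset, bot.read_state())
d={}
for n in ("scene","top"):
    c=viewer.capture(n); d[n]=c
    cv2.imwrite(f"pics/{n}0.png",cv2.resize(c["color"][:,:,::-1],(800,600),interpolation=cv2.INTER_CUBIC))
    print(n,c["camera_matrix"].tolist(),(-c["R"].T@c["t"]).tolist(), c["R"].tolist())
pickle.dump(d,open("cap0.pkl","wb"))
E
```

```text
pics
0.0187 {'time_s': 0.0, 'joint_positions': array([ 6.60904884e+01,  3.02778918e+01,  8.21541420e+01,  8.46573843e-04,
        6.76887693e+01, -1.02280066e+01]), 'qvel': array([-0.04145963, -0.03377605, -0.00791941, -0.0791548 ,  0.03032454,
       -0.05580376]), 'tau': array([ 8.19181842e-04, -4.40046608e+01, -1.76593727e+01,  6.35140669e-02,
        5.82178950e-02, -1.37995485e-04]), 'position': array([0.14751115, 0.60661469, 0.2215956 ]), 'tcp_rot': array([[-9.71624022e-01,  2.36529085e-01, -8.67021176e-04],
       [ 2.36530356e-01,  9.71622199e-01, -1.92194090e-03],
       [ 3.87822098e-04, -2.07248077e-03, -9.99997777e-01]]), 'force': array([-0.43001953,  1.10994412,  0.44579834]), 'moment': array([-0.01505206,  0.04353573, -0.06253456]), 'grasp_force': 0.0, 'opening': 0.9961795147113057}
scene [[351.1412040569189, 0.0, 253.4027145451738], [0.0, 351.1412040569189, 190.96238965756083], [0.0, 0.0, 1.0]] [0.9906052428661277, -0.5507209233747958, 0.6163251660065393] [[0.802214298441594, 0.5969241275130235, 0.01156742705517365], [0.35516746946469097, -0.4615614822255758, -0.8129065547526219], [-0.4799044571682046, 0.6562336353148509, -0.5822792524824716]]
top [[370.1330831936196, 0.0, 254.0298016178776], [0.0, 370.1330831936196, 192.19879886978848], [0.0, 0.0, 1.0]] [0.4001446496716105, 0.0674590905847349, 1.3488765768197755] [[-0.016310608409512456, -0.9997797055318541, 0.013210013624163233], [-0.9920253384692598, 0.014529866613869472, -0.12519828597522265], [0.12497876574947446, -0.015146728452778063, -0.9920437917395158]]
```

View pics/scene0.png

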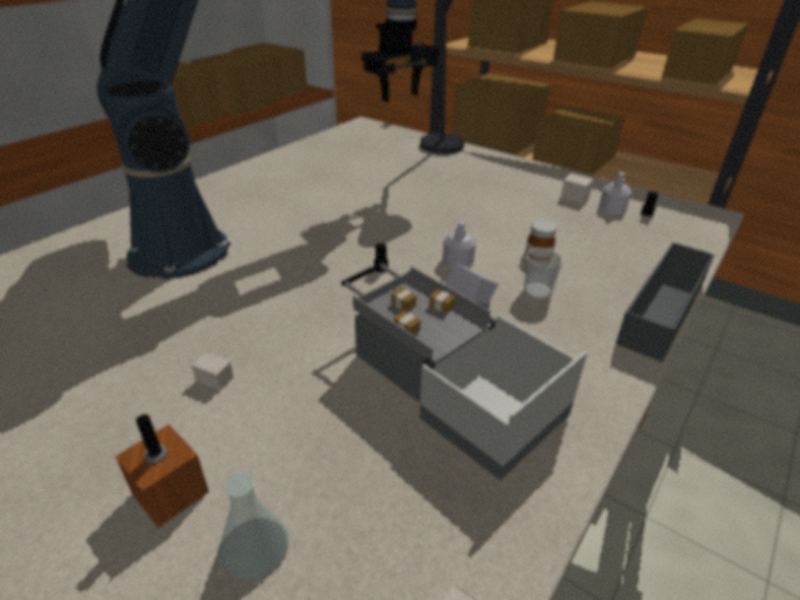

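View pics/top0.png

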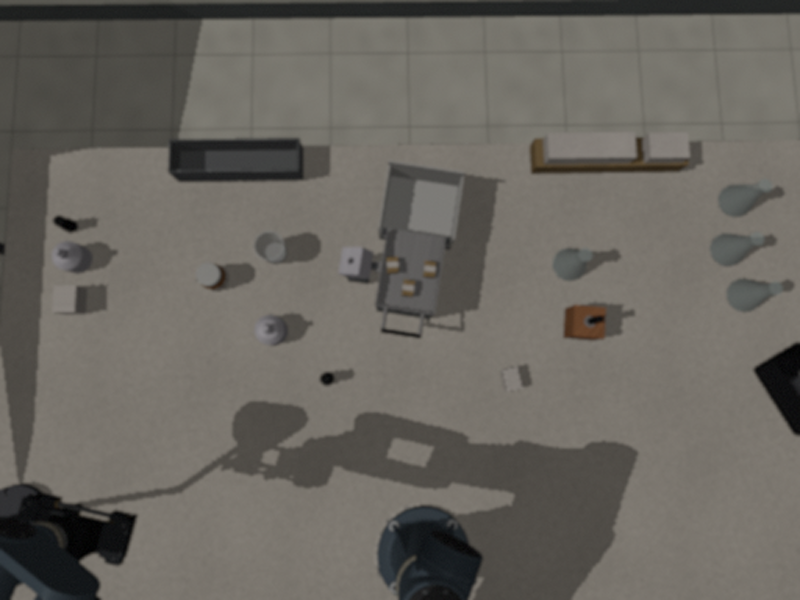

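The scene view shows the station mid-frame with the tray, bin, handle at (370,270) and lock at (470,285), and the pin in its brown stand at (160,470). In the top view, the bar runs (383,331)-(420,335), the lock face is at (355,262), the stand at (586,322), and the bin spans (380..463,165..245).

```bash
cat > h.py <<'E'
import numpy as np, cv2, pickle
def ray(c,u,v):
    d=c["R"].T@np.linalg.solve(c["camera_matrix"],[u,v,1.0]); return -c["R"].T@c["t"],d
def onz(c,u,v,z):
    o,d=ray(c,u,v); return o+d*(z-o[2])/d[2]
def tri(rs):
    A=[];b=[]
    for o,d in rs:
        d=d/np.linalg.norm(d);P=np.eye(3)-np.outer(d,d);A.append(P);b.append(P@o)
    return np.linalg.lstsq(np.vstack(A),np.hstack(b),rcond=None)[0]
def proj(c,X):
    p=c["camera_matrix"]@(c["R"]@np.asarray(X)+c["t"]); return p[:2]/p[2]
def blobs(m,amin=8):
    n,l,s,ce=cv2.connectedComponentsWithStats(m.astype(np.uint8))
    return [(s[i].tolist(),ce[i].round(1).tolist()) for i in range(1,n) if s[i][4]>=amin]
E
python3 - <<'E'
from h import *
np.set_printoptions(precision=4,suppress=True)
d=pickle.load(open("cap0.pkl","rb"));c=d["top"];s=d["scene"]
k=512/800
P=lambda c,u,v,z:onz(c,u*k,v*k,z)
print("bar",P(c,383,331,.11),P(c,420,335,.11))
print("lock",P(c,355,262,.115))
print("bin far corners",P(c,390,165,.125),P(c,463,177,.125), "near",P(c,380,237,.105),P(c,449,247,.105))
for n,c_ in d.items():
    hsv=cv2.cvtColor(c_["color"],cv2.COLOR_RGB2HSV)
    m=(hsv[...,0]<14)&(hsv[...,1]>120)&(hsv[...,2]>60)
    b=[x for x in blobs(m,60)]; print(n,b[-6:])
    m=(c_["color"].max(2)<45)
    print(n,[x for x in blobs(m,15) if x[0][4]<400])
print("stand top face corners?",P(c,566,306,.075),P(c,606,338,.075),P(c,586,322,.075))
print("pin top", P(c,603,320,.14),"collar",P(c,588,322,.08))
E
```

```text
bar [0.4903 0.0795 0.11  ] [0.4805 0.0003 0.11  ]
lock [0.6406 0.1381 0.115 ]
bin far corners [0.8542 0.0591 0.125 ] [ 0.8251 -0.1008  0.125 ] near [0.6976 0.0834 0.105 ] [ 0.6732 -0.0678  0.105 ]
scene [([405, 0, 96, 43, 1440], [455.2, 13.9]), ([458, 15, 54, 179, 3914], [492.8, 124.5]), ([285, 35, 23, 50, 352], [292.6, 51.2]), ([313, 41, 163, 70, 3135], [415.3, 74.3]), ([0, 76, 77, 56, 2248], [35.4, 102.2]), ([75, 273, 57, 64, 1822], [104.4, 304.1])]
scene [([248, 0, 18, 6, 95], [256.7, 2.2]), ([308, 40, 5, 7, 31], [309.8, 42.7]), ([411, 123, 10, 15, 94], [415.5, 130.2]), ([223, 156, 25, 24, 132], [240.3, 167.0]), ([457, 179, 15, 13, 60], [463.9, 184.7]), ([271, 229, 7, 6, 17], [273.8, 231.4]), ([88, 266, 15, 27, 201], [95.0, 279.1])]
top [([362, 196, 25, 21, 383], [373.2, 206.0])]
top [([35, 139, 15, 9, 78], [42.1, 142.9]), ([0, 156, 3, 7, 18], [0.9, 158.8]), ([377, 203, 9, 4, 29], [380.8, 204.4]), ([206, 239, 8, 7, 42], [209.4, 241.9]), ([0, 363, 13, 21, 171], [4.0, 373.4])]
stand top face corners? [ 0.5424 -0.3282  0.075 ] [ 0.4698 -0.4133  0.075 ] [ 0.506  -0.3708  0.075 ]
pin top [ 0.5042 -0.3847  0.14  ] collar [ 0.5055 -0.3736  0.08  ]
```

```bash
python3 - <<'E'
from h import *
d=pickle.load(open("cap0.pkl","rb"))
a=d["top"]["color"][95:235,200:410,::-1]; b=d["scene"]["color"][150:300,60:390,::-1]
a=cv2.resize(a,(450,300),interpolation=cv2.INTER_CUBIC); b=cv2.resize(b,(660,300),interpolation=cv2.INTER_CUBIC)
o=np.zeros((600,800,3),np.uint8); o[:300,:450]=a; o[300:,:660]=b
cv2.imwrite("pics/crop.png",np.clip(o*1.5,0,255).astype(np.uint8))
E
```

```text
(no output)
```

View pics/crop.png

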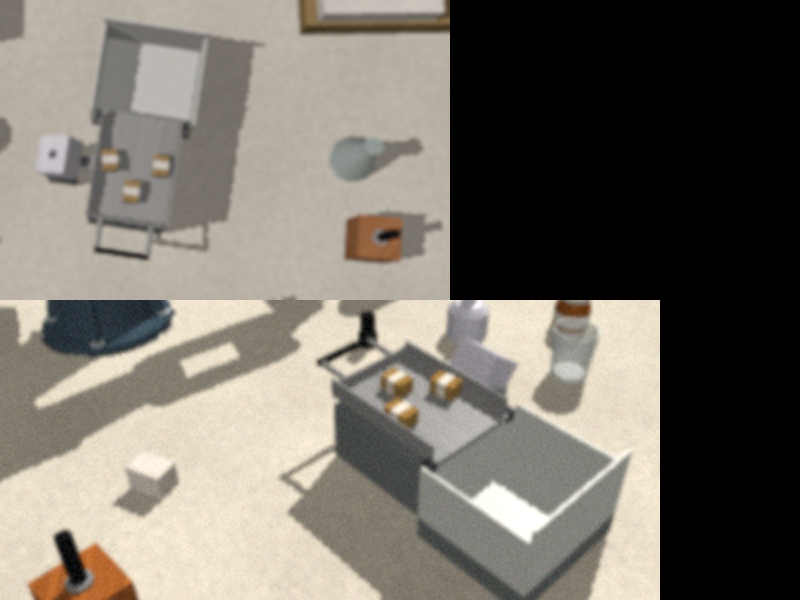

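The crop shows the hole at top-image pixel (224.7,166.9), the collar at (377.3,205.1) and the bar at about (245-269, 211-214). Next I fly over the station for a wrist view and solve the station yaw along the way.

```bash
python3 - <<'E'
from h import *
np.set_printoptions(precision=4,suppress=True)
d=pickle.load(open("cap0.pkl","rb"));c=d["top"];s=d["scene"]
h=onz(c,224.7,166.9,.12);print("hole",h)
a=onz(c,200+97/2.143,95+249/2.143,.11);b=onz(c,200+147/2.143,95+256/2.143,.11);m=(a+b)/2
print("bar",a,b,m, np.linalg.norm(a-b))
v=h-m; print("len",np.linalg.norm(v[:2]),"want",np.hypot(.138,.132),"yaw",np.degrees(np.arctan2(v[1],v[0])-np.arctan2(132,138)))
w=a-b; print("yaw bar",np.degrees(np.arctan2(-w[0],w[1])))
print("collar",onz(c,377.3,205.1,.08),"tri",tri([ray(c,377.3,205.1),ray(s,99.5,291.5)]))
print("pintop",onz(c,386,204,.14),"tri",tri([ray(c,386,204),ray(s,92,268)]))
E
```

```text
hole [0.6424 0.1462 0.12  ]
bar [0.4925 0.079  0.11  ] [0.4803 0.001  0.11  ] [0.4864 0.04   0.11  ] 0.0789366245897025
len 0.18870428149835705 want 0.1909659655540746 yaw -9.467286307908216
yaw bar -8.85891091777635
collar [ 0.5088 -0.3772  0.08  ] tri [ 0.5094 -0.3781  0.076 ]
pintop [ 0.5069 -0.3851  0.14  ] tri [ 0.5092 -0.3802  0.1417]
```

Request:
servo_tool([
  {"offset": [-0.41,-0.42,-0.13],"dr": [0,0,86]},
  {"offset": [-0.41,-0.42,-0.13],"dr": [0,0,86]},
  {"offset": [-0.41,-0.42,-0.13],"dr": [0,0,86]},
  {"offset": [-0.41,-0.42,-0.13],"dr": [0,0,86]},
  {"offset": [-0.41,-0.42,-0.13],"dr": [0,0,86]},
  {"offset": [-0.41,-0.42,-0.13],"dr": [0,0,86]},
  {"offset": [-0.41,-0.42,-0.13],"dr": [0,0,86]},
  {"offset": [-0.41,-0.42,-0.13],"dr": [0,0,86]},
  {"offset": [-0.41,-0.42,-0.13],"dr": [0,0,86]},
  {"offset": [-0.41,-0.42,-0.13],"dr": [0,0,86]},
  {"offset": [-0.41,-0.42,-0.13],"dr": [0,0,86]},
  {"offset": [-0.41,-0.42,-0.13],"dr": [0,0,86]},
  {"offset": [-0.41,-0.42,-0.13],"dr": [0,0,86]},
  {"offset": [-0.41,-0.42,-0.13],"dr": [0,0,86]},
  {"offset": [-0.41,-0.42,-0.13],"dr": [0,0,86]},
  {"offset": [-0.41,-0.42,-0.13],"dr": [0,0,86]},
  {"offset": [-0.41,-0.42,-0.13],"dr": [0,0,86]},
  {"offset": [-0.41,-0.42,-0.13],"dr": [0,0,86]},
])

```text
time_s: 1.6
position: [0.4457, 0.1028, 0.3519]
tcp_rot: [[0.168, 0.986, -0.002], [0.986, -0.168, 0.001], [0.0, -0.002, -1.0]]
force: [-0.0, 0.5, 0.1]
opening: 1.001
grasp_force: 0.0
```

```bash
python3 - <<'E'
from rig import bot, viewer
from h import *
c=viewer.capture("wrist"); pickle.dump(c,open("w1.pkl","wb"))
st=bot.read_state(); print((-c["R"].T@c["t"]),c["R"],c["camera_matrix"][0], st["tcp_rot"].T@((-c["R"].T@c["t"])-st["position"]))
cv2.imwrite("pics/w1.png",cv2.resize(c["color"][:,:,::-1],(800,600),interpolation=cv2.INTER_CUBIC))
for n,X in dict(hole=(.642,.146,.12),bar=(.486,.04,.11)).items(): print(n,proj(c,X)*1.5625)
E
```

```text
[0.45783087 0.17718202 0.51343757] [[ 0.98574045 -0.16825474 -0.00247085]
 [-0.16113876 -0.94807725  0.27419671]
 [-0.04847745 -0.26988864 -0.96167045]] [321.32584658   0.         256.09781867] [ 0.07507445 -0.0005838  -0.16153672]
hole [649.64615853 151.55944765]
bar [461.59837643 312.71560706]
```

View pics/w1.png

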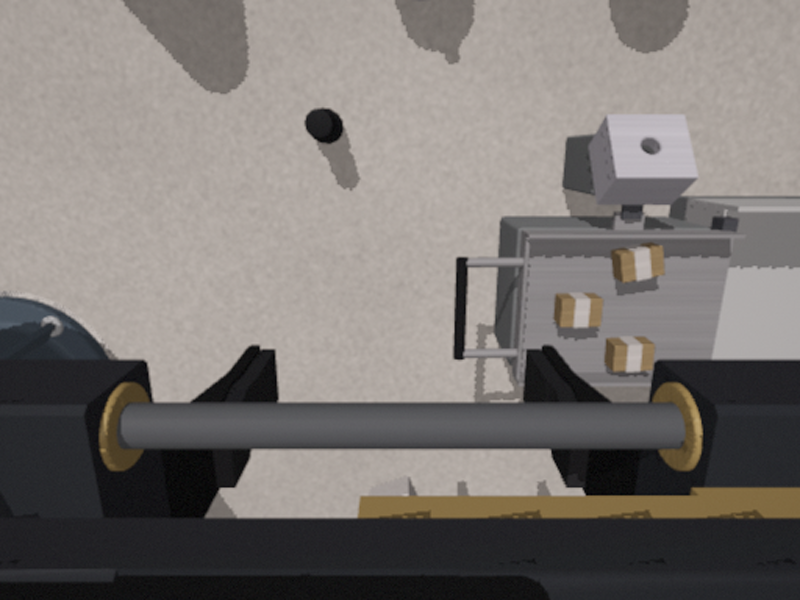

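The wrist view is sharp: the hole's mouth is at (651,145) and the bar runs (461,258) to (459,358), with all three cartons on the tray.

```bash
python3 - <<'E'
from h import *
np.set_printoptions(precision=4,suppress=True)
c=pickle.load(open("w1.pkl","rb"));k=.64
g=c["color"].max(2).astype(int)
r=g[80:108,402:432]; m=r<120
print(blobs(m,10))
mb=np.zeros_like(g,bool); mb[158:236,284:306]=g[158:236,284:306]<50
B=blobs(mb,40);print(B)
ys,xs=np.nonzero(mb); 
p1=[xs[ys<=ys.min()+2].mean(),ys.min()];p2=[xs[ys>=ys.max()-2].mean(),ys.max()+1]
a=onz(c,*p1,.112);b=onz(c,*p2,.112);m=(a+b)/2
h=onz(c,651*k,145.5*k,.12);v=h-m
print("hole",h,"bar",a,b,m,np.linalg.norm(a-b))
print("len",np.linalg.norm(v[:2]),"yaw",np.degrees(np.arctan2(v[1],v[0])-np.arctan2(132,138)),"yawbar",np.degrees(np.arctan2(-(a-b)[0],(a-b)[1])))
E
```

```text
[([9, 9, 11, 10, 87], [13.9, 13.2])]
[([291, 165, 8, 65, 394], [294.3, 196.5])]
hole [0.6431 0.1502 0.12  ] bar [0.4921 0.0872 0.112 ] [ 0.4769 -0.0007  0.112 ] [0.4845 0.0433 0.112 ] 0.0892215271078509
len 0.19132293519668717 yaw -9.73398978066865 yawbar -9.803834287296212
```

Request:
servo_tool([
  {"offset": [-0.46,0.14,0.08],"dr": [0,0,0]},
  {"offset": [-0.46,0.14,0.08],"dr": [0,0,0]},
  {"offset": [-0.46,0.14,0.08],"dr": [0,0,0]},
  {"offset": [-0.46,0.14,0.08],"dr": [0,0,0]},
  {"offset": [-0.46,0.14,0.08],"dr": [0,0,0]},
  {"offset": [-0.46,0.14,0.08],"dr": [0,0,0]},
  {"offset": [-0.46,0.14,0.08],"dr": [0,0,0]},
  {"offset": [-0.46,0.14,0.08],"dr": [0,0,0]},
  {"offset": [-0.46,0.14,0.08],"dr": [0,0,0]},
  {"offset": [-0.46,0.14,0.08],"dr": [0,0,0]},
  {"offset": [-0.46,0.14,0.08],"dr": [0,0,0]},
  {"offset": [-0.46,0.14,0.08],"dr": [0,0,0]},
  {"offset": [-0.46,0.14,0.08],"dr": [0,0,0]},
  {"offset": [-0.46,0.14,0.08],"dr": [0,0,0]},
  {"offset": [-0.46,0.14,0.08],"dr": [0,0,0]},
  {"offset": [-0.46,0.14,0.08],"dr": [0,0,0]},
], gripper=-0.1)

```text
time_s: 2.98
position: [0.5077, -0.3723, 0.2727]
tcp_rot: [[0.166, 0.986, -0.0], [0.986, -0.166, 0.001], [0.001, -0.001, -1.0]]
force: [-0.7, 0.8, -0.5]
opening: 0.552
grasp_force: 0.0
```

```bash
python3 - <<'E'
from rig import bot, viewer
from h import *
c=viewer.capture("wrist"); pickle.dump(c,open("w2.pkl","wb"))
cv2.imwrite("pics/w2.png",c["color"][:,:,::-1])
print(proj(c,(.509,-.378,.08)),proj(c,(.509,-.38,.14)))
E
```

```text
[258.98996291 171.7447085 ] [259.82866601 187.79109327]
```

View pics/w2.png

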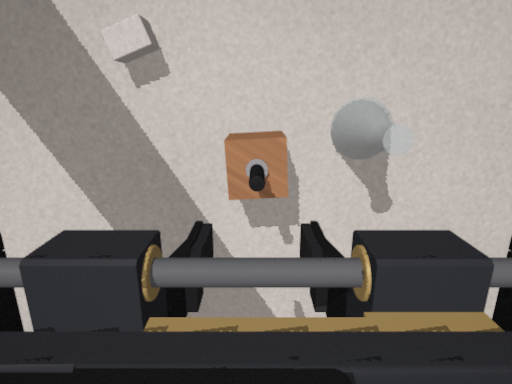

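The wrist view shows the pin upright with its collar at (258,170) and handle top at (257,184); the flask stands right of it at about (362,130).

```bash
python3 - <<'E'
from rig import bot
from h import *
np.set_printoptions(precision=4,suppress=True)
c=pickle.load(open("w2.pkl","rb")); g=c["color"].astype(int)
m=np.zeros(g.shape[:2],bool); m[140:205,240:275]=(g.max(2)<50)[140:205,240:275]
print(blobs(m,20)); b=max(blobs(m,20),key=lambda x:x[0][4])[0]
w=b[2]; print("top",onz(c,b[0]+w/2,b[1]+b[3]-w/2,.14))
m2=np.zeros_like(m); m2[140:205,240:275]=((g[...,2]>90)&(g.max(2)-g.min(2)<35))[140:205,240:275]
print(blobs(m2,10)); q=max(blobs(m2,10),key=lambda x:x[0][4])[0]
print("collar",onz(c,q[0]+q[2]/2,q[1]+q[2]/2,.08), q[2], 26e-3*321/.35)
print("flask",onz(c,362,130,.02)); s=bot.read_state(); print(s["position"],s["tcp_rot"])
E
```

```text
[([250, 165, 15, 26, 323], [256.6, 177.8])]
top [ 0.5075 -0.3755  0.14  ]
[([246, 159, 22, 18, 186], [256.5, 165.9]), ([240, 198, 35, 7, 218], [258.0, 201.3])]
collar [ 0.4987 -0.4296  0.08  ] 35 23.845714285714287
flask [ 0.6455 -0.3596  0.02  ]
[ 0.5078 -0.3725  0.273 ] [[ 0.1657  0.9862 -0.0001]
 [ 0.9862 -0.1657  0.0005]
 [ 0.0005 -0.0002 -1.    ]]
```

Request:
servo_tool([
  {"offset": [-0.003,0,0.04],"dr": [0,0,0]},
  {"offset": [-0.003,0,0.08],"dr": [0,0,0]},
  {"offset": [-0.003,0,0.11],"dr": [0,0,0]},
  {"offset": [-0.003,0,0.14],"dr": [0,0,0]},
  {"offset": [-0.003,0,0.16],"dr": [0,0,0]},
  {"offset": [-0.003,0,0.17],"dr": [0,0,0]},
  {"offset": [-0.003,0,0.18],"dr": [0,0,0]},
  {"offset": [-0.003,0,0.18],"dr": [0,0,0]},
  {"offset": [-0.003,0,0.18],"dr": [0,0,0]},
])

```text
time_s: 3.78
position: [0.5076, -0.3778, 0.0934]
tcp_rot: [[0.168, 0.986, 0.001], [0.986, -0.168, -0.001], [-0.001, 0.001, -1.0]]
force: [1.0, 0.4, 0.6]
opening: 0.546
grasp_force: 0.0
```

Request:
servo_tool([
  {"offset": [0,0,0],"dr": [0,0,0]},
  {"offset": [0,0,0],"dr": [0,0,0]},
  {"offset": [0,0,0],"dr": [0,0,0]},
  {"offset": [0,0,0],"dr": [0,0,0]},
  {"offset": [0,0,0],"dr": [0,0,0]},
  {"offset": [0,0,0],"dr": [0,0,0]},
], gripper=1)

```text
time_s: 4.28
position: [0.507, -0.3779, 0.0928]
tcp_rot: [[0.168, 0.986, 0.0], [0.986, -0.168, -0.0], [-0.0, 0.0, -1.0]]
force: [0.6, -0.3, -0.4]
opening: 0.176
grasp_force: 3.6
```

Request:
servo_tool([
  {"offset": [0,0,-0.02],"dr": [0,0,0]},
  {"offset": [0,0,-0.06],"dr": [0,0,0]},
  {"offset": [0,0,-0.1],"dr": [0,0,0]},
  {"offset": [0,0,-0.14],"dr": [0,0,0]},
  {"offset": [0.02,0,-0.17],"dr": [0,0,0]},
  {"offset": [0.05,0.005,-0.19],"dr": [0,0,0]},
  {"offset": [0.09,0.01,-0.19],"dr": [0,0,0]},
  {"offset": [0.13,0.01,-0.19],"dr": [0,0,0]},
  {"offset": [0.17,0.015,-0.19],"dr": [0,0,0]},
  {"offset": [0.21,0.015,-0.19],"dr": [0,0,0]},
  {"offset": [0.25,0.02,-0.19],"dr": [0,0,0]},
  {"offset": [0.29,0.02,-0.19],"dr": [0,-4,0]},
  {"offset": [0.33,0.025,-0.19],"dr": [0,-8,0]},
  {"offset": [0.37,0.03,-0.19],"dr": [0,-12,0]},
  {"offset": [0.41,0.03,-0.19],"dr": [0,-16,0]},
  {"offset": [0.45,0.035,-0.19],"dr": [0,-20,0]},
  {"offset": [0.49,0.035,-0.19],"dr": [0,-24,0]},
  {"offset": [0.53,0.04,-0.19],"dr": [0,-28,0]},
  {"offset": [0.57,0.04,-0.18],"dr": [0,-32,0]},
  {"offset": [0.6,0.045,-0.17],"dr": [0,-35,0]},
])

```text
time_s: 5.95
position: [0.6518, 0.211, 0.2623]
tcp_rot: [[0.136, 0.986, -0.094], [0.807, -0.165, -0.566], [-0.574, 0.001, -0.819]]
force: [0.3, -0.1, -1.6]
opening: 0.178
grasp_force: 30.0
```

Request:
servo_tool([
  {"offset": [0.02,0,-0.005],"dr": [0,0,0]},
  {"offset": [0.035,0,-0.01],"dr": [0,0,0]},
  {"offset": [0.035,0,-0.01],"dr": [0,0,0]},
  {"offset": [0.035,0,-0.01],"dr": [0,0,0]},
  {"offset": [0.035,0,-0.01],"dr": [0,0,0]},
])

```text
time_s: 6.37
position: [0.658, 0.2389, 0.2511]
tcp_rot: [[0.139, 0.986, -0.097], [0.807, -0.169, -0.566], [-0.574, 0.0, -0.819]]
force: [-0.0, -0.7, -0.2]
opening: 0.172
grasp_force: 30.0
```

```bash
python3 - <<'E'
from rig import bot, viewer
from h import *
np.set_printoptions(precision=4,suppress=True)
c=viewer.capture("wrist"); pickle.dump(c,open("w3.pkl","wb"))
s=bot.read_state();p,R=s["position"],s["tcp_rot"];pickle.dump((p,R),open("s3.pkl","wb"))
print(p,R[:,2],s["joint_positions"]);h=np.array([.643,.150,.12])
r=h-p; print("hole in tool",R.T@r)
print("hole px",proj(c,h),"tip px",proj(c,p+.078*R[:,2]),"collar",proj(c,p+.016*R[:,2]))
im=c["color"][:,:,::-1].copy(); cv2.imwrite("pics/w3.png",cv2.resize(im,(800,600),interpolation=cv2.INTER_CUBIC))
E
```

```text
[0.6582 0.2385 0.2516] [-0.0968 -0.5655 -0.8191] [ 22.9149  46.4575  53.0864 -29.3553  99.743   32.6515]
hole in tool [ 0.002  -0.      0.1593]
hole px [257.2548 172.5459] tip px [257.6148 198.4809] collar [258.0585 230.0314]
```

View pics/w3.png

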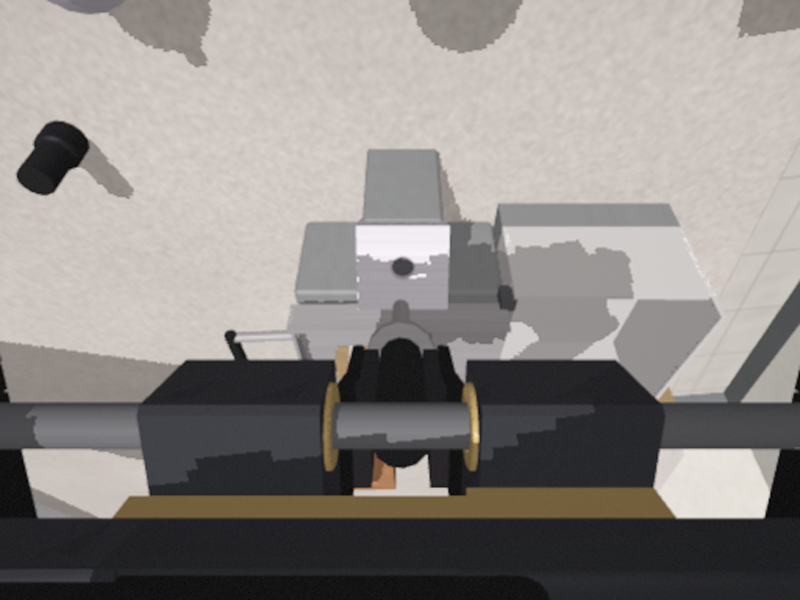

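The view shows the hole at (403,266) and the rod tip at (400,303), so the axes nearly line up. I'll shift +1 mm in x and +2 mm in y, move to about 12 mm off the mouth, and look again.

Request:
servo_tool([
  {"offset": [0.001,0.002,0.02],"dr": [0,0,0]},
  {"offset": [0.001,0.002,0.04],"dr": [0,0,0]},
  {"offset": [0.001,0.002,0.055],"dr": [0,0,0]},
  {"offset": [0.001,0.002,0.068],"dr": [0,0,0]},
  {"offset": [0.001,0.002,0.068],"dr": [0,0,0]},
  {"offset": [0.001,0.002,0.068],"dr": [0,0,0]},
  {"offset": [0.001,0.002,0.068],"dr": [0,0,0]},
])

```text
time_s: 7.0
position: [0.6543, 0.2015, 0.196]
tcp_rot: [[0.14, 0.986, -0.095], [0.808, -0.169, -0.565], [-0.573, 0.002, -0.82]]
force: [-0.0, 0.6, 0.3]
opening: 0.175
grasp_force: 30.0
```

```bash
python3 - <<'E'
from rig import bot, viewer
from h import *
np.set_printoptions(precision=4,suppress=True)
c=viewer.capture("wrist"); pickle.dump(c,open("w4.pkl","wb"))
s=bot.read_state();p,R=s["position"],s["tcp_rot"]
print(p,s["force"],R.T@(np.array([.643,.150,.12])-p))
print("hole px",proj(c,[.643,.150,.12]),"tip px",proj(c,p+.078*R[:,2]))
im=c["color"][130:230,190:330,::-1]; cv2.imwrite("pics/w4.png",cv2.resize(im,None,fx=5,fy=5,interpolation=cv2.INTER_CUBIC))
E
```

```text
[0.6544 0.202  0.1961] [-0.1328 -0.4406 -0.8015] [-0.0001 -0.0027  0.0929]
hole px [254.0954 192.1024] tip px [257.4299 197.4191]
```

View pics/w4.png

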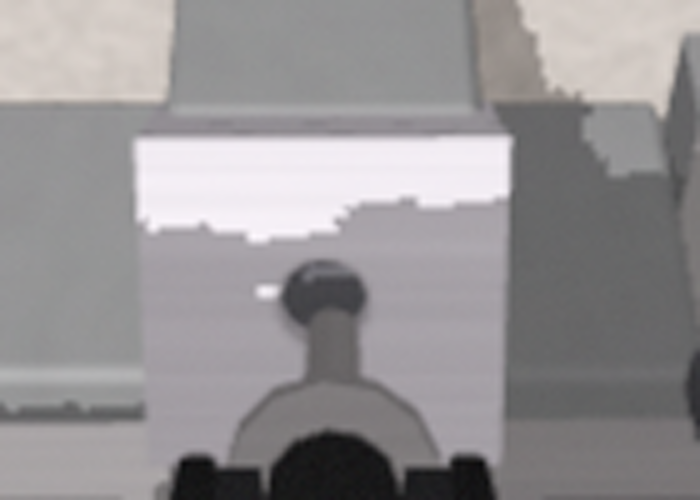

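Close view: the hole's centre is at crop (325,297), i.e. pixel (255,189.4), and the rod end is at crop (332,311), i.e. (256.4,192.2). I'll turn both into tool axes.

```bash
python3 - <<'E'
from rig import bot
from h import *
np.set_printoptions(precision=4,suppress=True)
c3=pickle.load(open("w3.pkl","rb"));p,R=pickle.load(open("s3.pkl","rb"))
# camera expressed in tool frame
ct=dict(camera_matrix=c3["camera_matrix"],R=c3["R"]@R,t=c3["R"]@p+c3["t"])
print("w3 hole",onz(ct,403*.64,266*.64,.1593),"tip",onz(ct,400*.64,304*.64,.078))
print("w4 hole",onz(ct,255,189.4,.0913),"tip",onz(ct,256.4,192.2,.078))
s=bot.read_state();print(s["position"],s["tcp_rot"])
E
```

```text
w3 hole [0.0044 0.0006 0.1593] tip [ 0.0032 -0.0013  0.078 ]
w4 hole [ 0.0036 -0.0021  0.0913] tip [ 0.0051 -0.001   0.078 ]
[0.6544 0.202  0.1961] [[ 0.1399  0.9857 -0.0944]
 [ 0.808  -0.1687 -0.5645]
 [-0.5723  0.0027 -0.82  ]]
```

Request:
servo_tool([
  {"offset": [-0.001,-0.001,0.004],"dr": [0,0,0]},
  {"offset": [-0.001,-0.001,0.009],"dr": [0,0,0]},
  {"offset": [-0.001,-0.001,0.014],"dr": [0,0,0]},
  {"offset": [-0.001,-0.001,0.019],"dr": [0,0,0]},
  {"offset": [-0.001,-0.001,0.024],"dr": [0,0,0]},
  {"offset": [-0.001,-0.001,0.028],"dr": [0,0,0]},
  {"offset": [-0.001,-0.001,0.028],"dr": [0,0,0]},
])

```text
time_s: 7.63
position: [0.6491, 0.1848, 0.1708]
tcp_rot: [[0.137, 0.986, -0.099], [0.807, -0.169, -0.566], [-0.575, -0.002, -0.818]]
force: [0.9, 0.4, -0.4]
opening: 0.172
grasp_force: 30.0
```

Request:
servo_tool([
  {"offset": [0,0,0.002],"dr": [0,0,0]},
  {"offset": [0,0,0.004],"dr": [0,0,0]},
  {"offset": [0,0,0.006],"dr": [0,0,0]},
  {"offset": [0,0,0.008],"dr": [0,0,0]},
  {"offset": [0,0,0.008],"dr": [0,0,0]},
])

```text
time_s: 8.05
position: [0.6493, 0.1816, 0.1663]
tcp_rot: [[0.138, 0.986, -0.095], [0.808, -0.168, -0.565], [-0.573, 0.001, -0.82]]
force: [0.1, 3.1, 4.3]
opening: 0.176
grasp_force: 30.0
```

Request:
servo_tool([
  {"offset": [0,0,0.002],"dr": [0,0,0]},
  {"offset": [0,0,0.004],"dr": [0,0,0]},
  {"offset": [0,0,0.005],"dr": [0,0,0]},
  {"offset": [0,0,0.005],"dr": [0,0,0]},
  {"offset": [0,0,0.005],"dr": [0,0,0]},
])

```text
time_s: 8.47
position: [0.6487, 0.1784, 0.1616]
tcp_rot: [[0.138, 0.986, -0.096], [0.808, -0.168, -0.565], [-0.573, 0.001, -0.819]]
force: [0.1, 3.5, 3.6]
opening: 0.176
grasp_force: 30.0
```

```bash
python3 - <<'E'
from rig import bot, viewer
from h import *
c=viewer.capture("wrist"); t=viewer.capture("top"); s=bot.read_state()
print(s["position"],s["force"])
pickle.dump((c,t),open("w5.pkl","wb"))
a=cv2.resize(c["color"][:,:,::-1],(533,400)); b=cv2.resize(t["color"][130:230,230:300,::-1],(266,400),interpolation=cv2.INTER_CUBIC)
cv2.imwrite("pics/w5.png",np.hstack([a,b]))
E
```

```text
[0.64876647 0.17835374 0.1615922 ] [0.33010972 3.37902559 4.31887192]
```

View pics/w5.png

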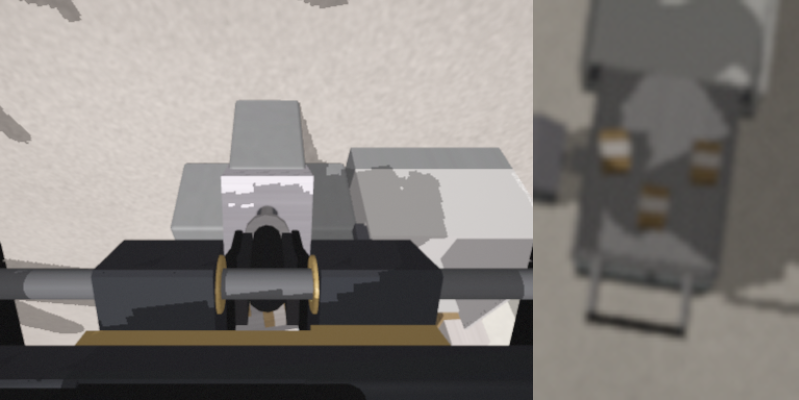

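The pin is in the hole, with about 5.5 N on it. I'll push 2 mm more and check the tray's rise in the scene camera.

Request:
servo_tool([
  {"offset": [0,0,0.001],"dr": [0,0,0]},
  {"offset": [0,0,0.002],"dr": [0,0,0]},
  {"offset": [0,0,0.002],"dr": [0,0,0]},
])

```text
time_s: 8.82
position: [0.6486, 0.1773, 0.16]
tcp_rot: [[0.138, 0.986, -0.096], [0.808, -0.168, -0.565], [-0.573, 0.001, -0.819]]
force: [0.4, 4.3, 5.4]
opening: 0.174
grasp_force: 30.0
```

```bash
python3 - <<'E'
from rig import bot, viewer
from h import *
c=viewer.capture("scene"); s=bot.read_state(); print(s["position"],s["force"],s["time_s"])
d=pickle.load(open("cap0.pkl","rb"))["scene"]
for z in (.11,.145): print(z,proj(d,(.4769,-.0007,z)),proj(d,(.4921,.0872,z)))
a=d["color"][140:260,210:330,::-1]; b=c["color"][140:260,210:330,::-1]
cv2.imwrite("pics/s6.png",cv2.resize(np.hstack([a,b]),(800,400),interpolation=cv2.INTER_CUBIC))
E
```

```text
[0.64858457 0.17733293 0.16005637] [-0.15009351  4.76411942  6.02325463] 8.8667
0.11 [218.51883178 181.34036041] [244.1975679  168.88527034]
0.145 [217.87391369 169.78972943] [244.14883289 157.6866556 ]
```

View pics/s6.png

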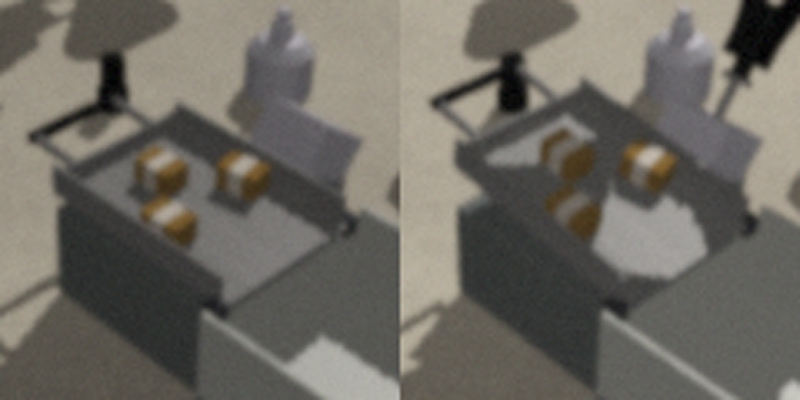

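The tray has sprung up: the bar is about 10 px higher in the scene view, as expected at 0.16 rad. I'll withdraw along the hole and take the pin back to its stand.

Request:
servo_tool([
  {"offset": [0,0,-0.015],"dr": [0,0,0]},
  {"offset": [0,0,-0.04],"dr": [0,0,0]},
  {"offset": [0,0,-0.07],"dr": [0,0,0]},
  {"offset": [0,0,-0.1],"dr": [0,0,0]},
  {"offset": [0,0,-0.125],"dr": [0,0,0]},
  {"offset": [-0.035,-0.003,-0.103],"dr": [0,0,0]},
  {"offset": [-0.07,-0.006,-0.082],"dr": [0,2,0]},
  {"offset": [-0.105,-0.009,-0.06],"dr": [0,5,0]},
  {"offset": [-0.14,-0.012,-0.039],"dr": [0,8,0]},
  {"offset": [-0.175,-0.015,-0.017],"dr": [0,11,0]},
  {"offset": [-0.21,-0.018,0.005],"dr": [0,14,0]},
  {"offset": [-0.245,-0.021,0.026],"dr": [0,17,0]},
  {"offset": [-0.28,-0.024,0.048],"dr": [0,20,0]},
  {"offset": [-0.315,-0.027,0.069],"dr": [0,23,0]},
  {"offset": [-0.35,-0.03,0.091],"dr": [0,26,0]},
  {"offset": [-0.385,-0.033,0.112],"dr": [0,29,0]},
  {"offset": [-0.42,-0.036,0.134],"dr": [0,32,0]},
  {"offset": [-0.455,-0.039,0.155],"dr": [0,35,0]},
  {"offset": [-0.49,-0.042,0.177],"dr": [0,35,0]},
  {"offset": [-0.52,-0.044,0.196],"dr": [0,35,0]},
])

```text
time_s: 10.53
position: [0.5114, -0.3499, 0.296]
tcp_rot: [[0.172, 0.985, -0.003], [0.985, -0.172, 0.001], [0.001, -0.003, -1.0]]
force: [0.4, -1.0, -1.2]
opening: 0.176
grasp_force: 30.0
```

Request:
servo_tool([
  {"offset": [-0.033,-0.002,0.01],"dr": [0,0,0]},
  {"offset": [-0.033,-0.002,0.04],"dr": [0,0,0]},
  {"offset": [-0.033,-0.002,0.07],"dr": [0,0,0]},
  {"offset": [-0.033,-0.002,0.09],"dr": [0,0,0]},
  {"offset": [-0.033,-0.002,0.105],"dr": [0,0,0]},
  {"offset": [-0.033,-0.002,0.105],"dr": [0,0,0]},
  {"offset": [-0.033,-0.002,0.105],"dr": [0,0,0]},
])

```text
time_s: 11.12
position: [0.5053, -0.3778, 0.1905]
tcp_rot: [[0.169, 0.986, -0.004], [0.986, -0.169, 0.003], [0.003, -0.004, -1.0]]
force: [-0.5, 0.1, 0.3]
opening: 0.177
grasp_force: 30.0
```

```bash
python3 - <<'E'
from rig import bot, viewer
from h import *
np.set_printoptions(precision=4,suppress=True)
c=viewer.capture("wrist"); s=bot.read_state();p,R=s["position"],s["tcp_rot"]; print(p,R)
X=np.array([.507,-.3765,.075]); print("hole px",proj(c,X)-[190,130],"tip px",proj(c,p+.078*R[:,2])-[190,130])
cv2.imwrite("pics/w7.png",cv2.resize(c["color"][130:230,190:330,::-1],None,fx=5,fy=5,interpolation=cv2.INTER_CUBIC))
c3=pickle.load(open("w3.pkl","rb"));p3,R3=pickle.load(open("s3.pkl","rb"))
pickle.dump(dict(camera_matrix=c3["camera_matrix"],R=c3["R"]@R3,t=c3["R"]@p3+c3["t"]),open("ct.pkl","wb"))
E
```

```text
[ 0.5063 -0.3786  0.192 ] [[ 0.1687  0.9857 -0.0012]
 [ 0.9857 -0.1687  0.0008]
 [ 0.0006 -0.0013 -1.    ]]
hole px [69.2727 53.4882] tip px [68.976  68.9625]
```

View pics/w7.png

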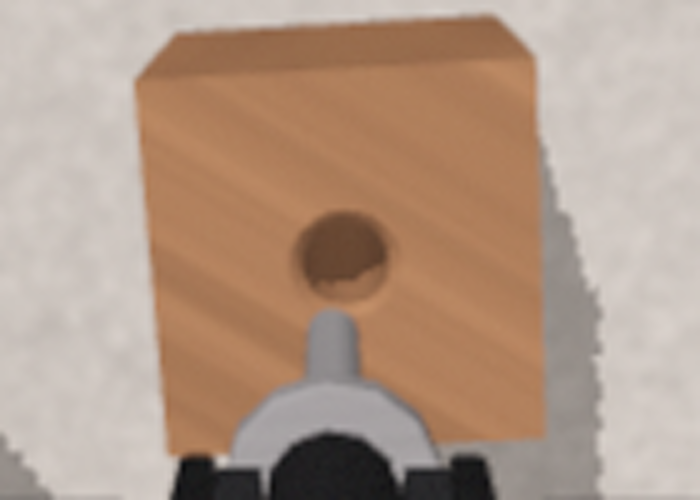

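The view shows the stand hole centred at crop (343,256), i.e. pixel (258.6,181.2), and the rod end at crop (333,314), i.e. (256.6,192.8).

```bash
python3 - <<'E'
from h import *
ct=pickle.load(open("ct.pkl","rb"))
print("hole",onz(ct,258.6,181.2,.117),"tip",onz(ct,256.6,192.8,.078))
E
```

```text
hole [0.00381399 0.00104118 0.117     ] tip [ 0.00463893 -0.00079987  0.078     ]
```

Request:
servo_tool([
  {"offset": [-0.0005,0.0015,0.01],"dr": [0,0,0]},
  {"offset": [-0.0005,0.0015,0.025],"dr": [0,0,0]},
  {"offset": [-0.0005,0.0015,0.04],"dr": [0,0,0]},
  {"offset": [-0.0005,0.0015,0.055],"dr": [0,0,0]},
  {"offset": [-0.0005,0.0015,0.07],"dr": [0,0,0]},
  {"offset": [-0.0005,0.0015,0.082],"dr": [0,0,0]},
  {"offset": [-0.0005,0.0015,0.09],"dr": [0,0,0]},
  {"offset": [-0.0005,0.0015,0.096],"dr": [0,0,0]},
  {"offset": [-0.0005,0.0015,0.098],"dr": [0,0,0]},
  {"offset": [-0.0005,0.0015,0.098],"dr": [0,0,0]},
  {"offset": [-0.0005,0.0015,0.098],"dr": [0,0,0]},
])

```text
time_s: 12.08
position: [0.5086, -0.3795, 0.095]
tcp_rot: [[0.168, 0.986, 0.001], [0.986, -0.168, -0.001], [-0.001, 0.001, -1.0]]
force: [0.4, -0.6, -0.5]
opening: 0.18
grasp_force: 30.0
```

Request:
servo_tool([
  {"offset": [0,0,0.0015],"dr": [0,0,0]},
  {"offset": [0,0,0.0015],"dr": [0,0,0]},
  {"offset": [0,0,0.0015],"dr": [0,0,0]},
])

```text
time_s: 12.33
position: [0.5084, -0.3793, 0.0934]
tcp_rot: [[0.168, 0.986, 0.001], [0.986, -0.168, -0.001], [-0.0, 0.001, -1.0]]
force: [-1.2, -0.3, -0.1]
opening: 0.176
grasp_force: 30.0
```

Request:
servo_tool([
  {"offset": [0,0,0],"dr": [0,0,0]},
  {"offset": [0,0,0],"dr": [0,0,0]},
  {"offset": [0,0,0],"dr": [0,0,0]},
  {"offset": [0,0,0],"dr": [0,0,0]},
  {"offset": [0,0,0],"dr": [0,0,0]},
  {"offset": [0,0,-0.02],"dr": [0,0,0]},
  {"offset": [0,0,-0.05],"dr": [0,0,0]},
  {"offset": [0,0,-0.09],"dr": [0,0,0]},
  {"offset": [0,0,-0.13],"dr": [0,0,0]},
  {"offset": [0,0,-0.17],"dr": [0,0,0]},
  {"offset": [0,0,-0.18],"dr": [0,0,0]},
  {"offset": [0,0,-0.18],"dr": [0,0,0]},
  {"offset": [0,0,-0.18],"dr": [0,0,0]},
], gripper=-0.1)

```text
time_s: 13.42
position: [0.508, -0.3789, 0.273]
tcp_rot: [[0.168, 0.986, 0.0], [0.986, -0.168, -0.0], [-0.0, 0.0, -1.0]]
force: [0.3, 0.4, -0.2]
opening: 0.549
grasp_force: 0.0
```

```bash
python3 - <<'E'
from rig import bot, viewer
from h import *
np.set_printoptions(precision=4,suppress=True)
c=viewer.capture("wrist"); g=c["color"].astype(int); print(bot.read_state()["position"])
m=np.zeros(g.shape[:2],bool); m[140:205,235:280]=(g.max(2)<50)[140:205,235:280]
b=max(blobs(m,20),key=lambda x:x[0][4]);print(b);b=b[0]; w=b[2]; print("top",onz(c,b[0]+w/2,b[1]+b[3]-w/2,.14))
m2=np.zeros_like(m); m2[140:195,240:275]=((g[...,2]>90)&(g.max(2)-g.min(2)<35))[140:195,240:275]
q=max(blobs(m2,10),key=lambda x:x[0][4])[0];print(q,"collar",onz(c,q[0]+q[2]/2,q[1]+q[2]/2,.08))
# tray bar: theta .16 position from hinge
y=np.radians(-9.75);ex=np.array([np.cos(y),np.sin(y)]);bar=np.array([.4845,.0433])
for th in (.16,.3,.45,.6,.7):
    print(th,bar+ex*(.22-.22*np.cos(th)+.01*np.sin(th)),.1+.22*np.sin(th)+.01*np.cos(th))
E
```

```text
[ 0.5074 -0.3783  0.2713]
([249, 160, 16, 25, 312], [256.5, 172.5])
top [ 0.5085 -0.376   0.14  ]
[245, 154, 23, 19, 184] collar [ 0.5078 -0.3774  0.08  ]
0.16 [0.4888 0.0426] 0.1449222782888904
0.3 [0.4971 0.0411] 0.17456781035675076
0.45 [0.5104 0.0389] 0.20469688852799742
0.6 [0.5279 0.0358] 0.2324747002960046
0.7 [0.5418 0.0334] 0.24937631306513694
```

Request:
servo_tool([
  {"offset": [0.413,-0.09,0.02],"dr": [0,0,0]},
  {"offset": [0.413,-0.09,0.02],"dr": [0,0,0]},
  {"offset": [0.413,-0.09,0.02],"dr": [0,0,0]},
  {"offset": [0.413,-0.09,0.02],"dr": [0,0,0]},
  {"offset": [0.413,-0.09,0.02],"dr": [0,0,0]},
  {"offset": [0.413,-0.09,0.02],"dr": [0,0,0]},
  {"offset": [0.413,-0.09,0.02],"dr": [0,0,0]},
  {"offset": [0.413,-0.09,0.02],"dr": [0,0,0]},
  {"offset": [0.413,-0.09,0.02],"dr": [0,0,0]},
  {"offset": [0.413,-0.09,0.02],"dr": [0,0,0]},
  {"offset": [0.413,-0.09,0.02],"dr": [0,0,0]},
  {"offset": [0.413,-0.09,0.02],"dr": [0,0,0]},
  {"offset": [0.413,-0.09,0.02],"dr": [0,0,0]},
  {"offset": [0.413,-0.09,0.02],"dr": [0,0,0]},
], gripper=0.2)

```text
time_s: 14.63
position: [0.4889, 0.0419, 0.252]
tcp_rot: [[0.169, 0.986, -0.002], [0.986, -0.169, -0.0], [-0.001, -0.002, -1.0]]
force: [0.3, -0.4, 0.3]
opening: 0.4
grasp_force: 0.0
```

```bash
python3 - <<'E'
from rig import bot, viewer
from h import *
np.set_printoptions(precision=4,suppress=True)
c=viewer.capture("wrist"); t=viewer.capture("top"); g=c["color"].astype(int); s=bot.read_state(); print(s["position"])
e0,e1=(.4964,.0866,.145),(.4812,-.0014,.145)
print("pred",proj(c,e0),proj(c,e1))
m=g.max(2)<50; m[230:]=0
for b in blobs(m,40): print(b)
rows=range(100,232,10)
print([(r,np.nonzero(m[r,200:320])[0][[0,-1]]+200 if m[r,200:320].any() else None) for r in rows])
E
```

```text
[0.4892 0.0415 0.2525]
pred [257.3228 134.7692] [257.1481 234.1458]
([122, 7, 41, 36, 969], [142.4, 24.3])
([253, 135, 10, 95, 940], [257.5, 182.0])
([289, 221, 19, 9, 121], [297.9, 226.1])
([205, 222, 19, 8, 119], [214.2, 226.2])
[(100, None), (110, None), (120, None), (130, None), (140, array([253, 261])), (150, array([253, 262])), (160, array([253, 262])), (170, array([253, 262])), (180, array([253, 262])), (190, array([253, 262])), (200, array([253, 262])), (210, array([253, 262])), (220, array([253, 262])), (230, None)]
```

Request:
servo_tool([
  {"offset": [0,0,0.03],"dr": [0,0,0]},
  {"offset": [0,0,0.06],"dr": [0,0,0]},
  {"offset": [0,0,0.085],"dr": [0,0,0]},
  {"offset": [0,0,0.105],"dr": [0,0,0]},
  {"offset": [0,0,0.118],"dr": [0,0,0]},
  {"offset": [0,0,0.126],"dr": [0,0,0]},
  {"offset": [0,0,0.126],"dr": [0,0,0]},
  {"offset": [0,0,0.126],"dr": [0,0,0]},
])

```text
time_s: 15.4
position: [0.4893, 0.0423, 0.127]
tcp_rot: [[0.17, 0.986, -0.0], [0.986, -0.17, -0.0], [-0.0, -0.0, -1.0]]
force: [-0.2, 0.6, -0.2]
opening: 0.398
grasp_force: 0.0
```

Request:
servo_tool([
  {"offset": [0,0,0],"dr": [0,0,0]},
  {"offset": [0,0,0],"dr": [0,0,0]},
  {"offset": [0,0,0],"dr": [0,0,0]},
  {"offset": [0,0,0],"dr": [0,0,0]},
  {"offset": [0,0,0],"dr": [0,0,0]},
  {"offset": [0,0,0],"dr": [0,0,0]},
  {"offset": [0,0,0],"dr": [0,0,0]},
], gripper=1)

```text
time_s: 15.98
position: [0.4901, 0.043, 0.1274]
tcp_rot: [[0.168, 0.986, 0.003], [0.986, -0.168, -0.0], [0.0, 0.003, -1.0]]
force: [1.5, -0.9, 1.0]
opening: 0.102
grasp_force: 30.0
```

Request:
servo_tool([
  {"offset": [0,0.001,-0.004],"dr": [0,0,0]},
  {"offset": [0,0.002,-0.0086],"dr": [0,0,0]},
  {"offset": [0,0.0034,-0.014],"dr": [0,0,0]},
  {"offset": [0,0.0049,-0.0192],"dr": [0,0,0]},
  {"offset": [0,0.0066,-0.0245],"dr": [0,0,0]},
  {"offset": [0,0.0084,-0.0297],"dr": [0,0,0]},
  {"offset": [0,0.0104,-0.0348],"dr": [0,0,0]},
  {"offset": [0,0.0124,-0.0399],"dr": [0,0,0]},
  {"offset": [0,0.0146,-0.045],"dr": [0,0,0]},
  {"offset": [0,0.0169,-0.05],"dr": [0,0,0]},
  {"offset": [0,0.0194,-0.055],"dr": [0,0,0]},
  {"offset": [0,0.0219,-0.0598],"dr": [0,0,0]},
  {"offset": [0,0.0246,-0.0646],"dr": [0,0,0]},
  {"offset": [0,0.0273,-0.0694],"dr": [0,0,0]},
  {"offset": [0,0.0303,-0.074],"dr": [0,0,0]},
  {"offset": [0,0.0333,-0.0786],"dr": [0,0,0]},
  {"offset": [0,0.0365,-0.083],"dr": [0,0,0]},
  {"offset": [0,0.0396,-0.0876],"dr": [0,0,0]},
  {"offset": [0,0.0396,-0.0876],"dr": [0,0,0]},
  {"offset": [0,0.0396,-0.0876],"dr": [0,0,0]},
])

```text
time_s: 17.65
position: [0.5274, 0.0365, 0.2146]
tcp_rot: [[0.168, 0.986, -0.001], [0.986, -0.168, 0.0], [-0.0, -0.001, -1.0]]
force: [1.7, 0.8, -3.5]
opening: 0.102
grasp_force: 30.0
```

```bash
cat > look.py <<'E'
from rig import bot, viewer
from h import *
np.set_printoptions(precision=4,suppress=True)
y=np.radians(-9.75);ex=np.array([np.cos(y),np.sin(y)]);ey=np.array([-np.sin(y),np.cos(y)]);bar=np.array([.4845,.0433])
hinge=bar+.22*ex
for n in ("top","scene"):
    c=viewer.capture(n); h=cv2.cvtColor(c["color"],cv2.COLOR_RGB2HSV)
    m=(h[...,0]>8)&(h[...,0]<25)&(h[...,1]>100)&(h[...,2]>50)
    lo=(225,80,305,230) if n=="top" else (215,150,390,300)
    z=np.zeros_like(m); z[lo[1]:lo[3],lo[0]:lo[2]]=m[lo[1]:lo[3],lo[0]:lo[2]]
    for b in blobs(z,6):
        X=onz(c,*b[1],.045); r=X[:2]-hinge; print(n,b,"rel hinge x,y at z=.045:",r@ex,r@ey)
s=bot.read_state();print(s["position"],s["force"],s["time_s"])
E
python3 look.py
```

```text
top ([254, 129, 4, 2, 7], [255.7, 129.4]) rel hinge x,y at z=.045: 0.08595788145855714 0.046935275405610585
top ([267, 129, 5, 2, 8], [269.0, 129.5]) rel hinge x,y at z=.045: 0.09317992191440506 -0.0008152236536535219
top ([273, 131, 5, 2, 6], [274.8, 131.7]) rel hinge x,y at z=.045: 0.08835895592564341 -0.022831383580243725
scene ([338, 150, 17, 8, 92], [345.8, 154.2]) rel hinge x,y at z=.045: -0.138013077796711 0.4221985729427129
scene ([330, 239, 8, 10, 31], [333.1, 243.2]) rel hinge x,y at z=.045: 0.08263175796821536 0.04756188997537486
scene ([339, 243, 8, 8, 29], [342.5, 246.5]) rel hinge x,y at z=.045: 0.10384950950939086 0.054546200281674784
scene ([321, 250, 7, 6, 21], [324.2, 252.1]) rel hinge x,y at z=.045: 0.08598191227799046 0.009252710824610249
scene ([312, 255, 7, 6, 21], [315.1, 257.4]) rel hinge x,y at z=.045: 0.08212816456192902 -0.018706774371049756
scene ([321, 255, 14, 13, 45], [325.9, 261.9]) rel hinge x,y at z=.045: 0.10664443603018153 -0.011994456788753478
[0.5272 0.0366 0.2143] [ 2.1462  0.8641 -3.9491] 17.75
```

All three cartons lie in the bin. I'll lower the tray along the same arc.

Request:
servo_tool([
  {"offset": [0,-0.0031,0.0046],"dr": [0,0,0]},
  {"offset": [0,-0.0063,0.009],"dr": [0,0,0]},
  {"offset": [0,-0.0093,0.0136],"dr": [0,0,0]},
  {"offset": [0,-0.0123,0.0182],"dr": [0,0,0]},
  {"offset": [0,-0.015,0.023],"dr": [0,0,0]},
  {"offset": [0,-0.0177,0.0278],"dr": [0,0,0]},
  {"offset": [0,-0.0202,0.0326],"dr": [0,0,0]},
  {"offset": [0,-0.0227,0.0376],"dr": [0,0,0]},
  {"offset": [0,-0.025,0.0426],"dr": [0,0,0]},
  {"offset": [0,-0.0272,0.0477],"dr": [0,0,0]},
  {"offset": [0,-0.0292,0.0528],"dr": [0,0,0]},
  {"offset": [0,-0.0312,0.0579],"dr": [0,0,0]},
  {"offset": [0,-0.033,0.0631],"dr": [0,0,0]},
  {"offset": [0,-0.0347,0.0684],"dr": [0,0,0]},
  {"offset": [0,-0.0362,0.0736],"dr": [0,0,0]},
  {"offset": [0,-0.0376,0.079],"dr": [0,0,0]},
  {"offset": [0,-0.0386,0.0836],"dr": [0,0,0]},
  {"offset": [0,-0.0396,0.0876],"dr": [0,0,0]},
  {"offset": [0,-0.0396,0.0876],"dr": [0,0,0]},
  {"offset": [0,-0.0396,0.0876],"dr": [0,0,0]},
])

```text
time_s: 19.42
position: [0.4895, 0.0431, 0.1271]
tcp_rot: [[0.168, 0.986, 0.001], [0.986, -0.168, -0.0], [0.0, 0.001, -1.0]]
force: [2.4, 1.8, 2.8]
opening: 0.101
grasp_force: 30.0
```

Request:
servo_tool([
  {"offset": [0,0,0],"dr": [0,0,0]},
  {"offset": [0,0,0],"dr": [0,0,0]},
  {"offset": [0,0,0],"dr": [0,0,0]},
  {"offset": [0,0,0],"dr": [0,0,0]},
  {"offset": [0,0,0],"dr": [0,0,0]},
  {"offset": [0,0,-0.02],"dr": [0,0,0]},
  {"offset": [0,0,-0.05],"dr": [0,0,0]},
  {"offset": [0,0,-0.09],"dr": [0,0,0]},
  {"offset": [0,0,-0.125],"dr": [0,0,0]},
  {"offset": [0,0,-0.125],"dr": [0,0,0]},
  {"offset": [0,0,-0.125],"dr": [0,0,0]},
  {"offset": [0,0,-0.125],"dr": [0,0,0]},
], gripper=0.2)

```text
time_s: 20.42
position: [0.4881, 0.0432, 0.2514]
tcp_rot: [[0.168, 0.986, -0.001], [0.986, -0.168, 0.0], [-0.0, -0.001, -1.0]]
force: [0.2, -0.7, -0.7]
opening: 0.399
grasp_force: 0.0
```

```bash
python3 look.py; python3 - <<'E'
from rig import viewer
from h import *
c=viewer.capture("wrist"); m=c["color"].max(2)<50; m[230:]=0
print("bar",[b for b in blobs(m,40)],"w at .145 pred",proj(c,(.4964,.0866,.145)),proj(c,(.4812,-.0014,.145)))
s=viewer.capture("scene"); m=s["color"].max(2)<45
print("pin scene",[b for b in blobs(m,15) if b[1][0]<130 and b[1][1]>240])
E
```

```text
top ([254, 129, 4, 2, 8], [255.5, 129.5]) rel hinge x,y at z=.045: 0.08547440497537247 0.047595043776881764
top ([267, 129, 5, 2, 8], [269.0, 129.5]) rel hinge x,y at z=.045: 0.09317992191440506 -0.0008152236536535219
top ([273, 131, 5, 2, 7], [274.9, 131.6]) rel hinge x,y at z=.045: 0.08878546566098444 -0.02313541469263703
scene ([338, 150, 17, 8, 95], [345.9, 154.2]) rel hinge x,y at z=.045: -0.13778947669250152 0.4224431689382828
scene ([330, 239, 8, 10, 33], [333.1, 243.2]) rel hinge x,y at z=.045: 0.08263175796821536 0.04756188997537486
scene ([339, 243, 8, 8, 30], [342.5, 246.6]) rel hinge x,y at z=.045: 0.10403797321146474 0.05427430041362538
scene ([321, 250, 7, 6, 21], [324.2, 252.1]) rel hinge x,y at z=.045: 0.08598191227799046 0.009252710824610249
scene ([312, 255, 7, 6, 21], [315.1, 257.4]) rel hinge x,y at z=.045: 0.08212816456192902 -0.018706774371049756
scene ([321, 255, 14, 13, 46], [326.1, 261.8]) rel hinge x,y at z=.045: 0.10676511863852008 -0.011435220839633106
[0.4875 0.0433 0.2503] [0.6942 0.1793 0.1885] 20.5167
bar [([124, 8, 41, 36, 976], [144.1, 25.2]), ([255, 137, 11, 93, 925], [259.5, 183.0]), ([289, 221, 19, 9, 124], [298.1, 226.0]), ([205, 222, 19, 8, 119], [214.2, 226.2])] w at .145 pred [259.5097188  136.42252904] [259.04262763 236.09615472]
pin scene [([88, 267, 16, 27, 220], [95.0, 280.2])]
```

The cartons are at rest in the bin, the tray is back at its ejector height, the pin is upright and the arm is clear. I'm handing in the job.

```bash
python3 -c "
from rig import ticket
print(ticket.hand_in())"
```

```text
the job is handed in; nothing more can be done
None
```

I handed in the job at 20.5 s of the 72 s; no verdict came back. By my last camera check, the catch is released, the pin stands upright in its stand, all three cartons lie in the bin, the tray is down on its ejector, and the gripper is clear.

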